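Set the turntable to 78 and switch it on

ROBOT

A 7-joint arm with a two-finger parallel gripper is mounted at the origin on the work surface. World frame = base frame: x ahead of the robot, y to its left, z up, the work surface at z = 0. Lengths are in m, angles in rad, forces in N, time in s.
With the tool pointing down it reaches from about 0.425 to 0.925 m from the base axis. Payload 6.8 kg.
Tool frame: the origin (TCP) lies on the mounting face of the last link; the fingertips stand 173 mm ahead of it and the grasp point (between the pads) lies 155 mm ahead of it; z points along the fingers, y is the line along which they close (so a half turn about z gives the same grasp; the last joint's range is limited). The gripper opens to 85 mm and grips with 20 to 120 N. Pads are 22 mm wide; open, the fingers measure 114 mm over their backs; the gripper's body (76 mm by 85 mm) begins 54 mm behind the grasp point. The pads swing forward as they close: fully open they stand 13 mm farther back than shut.
Start: joints at [-1.208, 0.477, 0.022, 1.555, -0.011, 1.109, -0.083], TCP at [0.306, 0.602, 0.405] pointing down, gripper open.
Joint ranges: [-2.96, 2.96], [-0.34, 2.1], [-1.41, 1.46], [0.24, 2.44], [-1.37, 4.51], [0.17, 1.92], [-2.96, 2.96]. Speed limits (rad/s): [2.39, 2.39, 3.14, 3.14, 3.14, 3.14, 3.14].

INTERFACE

Orientations are given as a unit quaternion [x, y, z, w].
In Python, from workcell import arm gives the robot as it stands.
- The arm moves only by the tool carry_out, never from a script. Its argument "commands" is a list of rows, each a list of 3 entries, a list of its own where there are three numbers: the shift along the tool's x, y, z in cm, then the turn, a rotation vector about the tool's x, y, z in rad, then the finger opening in cm, from 0 to 8.54. In form: [[[x, y, z], [rx, ry, rz], fingers], ...]. A call has 1 to 20 rows; each row shifts and turns the commanded pose from where the row before left it, along the tool's axes as they then stand; what a row does not reach is not made up. A row lasts 1/12 s, in which the tool goes at most 41.7 mm and 7.16 degrees, less where a joint would pass 70% of its speed; a pose out of reach is approached as far as the arm can. A call is refused whole if a number of a shift passes 4.17 or a number of a turn 0.125, either way. A call with a gripper value outside its range is refused whole. The fingers move at their own pace and stop on an object; "squeeze" is the grip in N (left out, the last holds). Time passes only in rows, so rows that do not move let the fingers close. It gives the time, the measured TCP pose, the force and the opening at its end, in the units of the state.
- arm.state(): the state, without advancing time (a new reading comes with each control period).
- arm.camera(name): name is "scene" or "top"; returns (picture, depth): 480x640x3 uint8, red, green, blue; 480x640 float32, m along the optical axis (not along the pixel's ray), 0 where there is no reading.
- arm.camera_info(name): a dict with "fx", "fy", "cx", "cy" (pixels), "distortion" ([k1, k2, p1, p2, k3] as OpenCV has them; the pictures are not rectified), "camera_from_world" (4x4, takes a point from world to camera coordinates). Camera axes: x right, y up, looking along -z (the intrinsics and any distortion apply to the point x, -y, -z); pixel columns grow to the right and rows downward; lengths in m; the calibration is good to about 2 mm. A picture is of the moment at which its call begins. camera_info takes no time and is no camera call.
- arm.sign_off(): hands the job in, once; it reports no verdict.
Trained networks look in the newest picture that a camera, given by its name, has taken for a name from the list of things; names that differ only in an ending like _2 or _b are one class to them, and where a whole thing is asked for, a point or a joint stands for the part that bears it (a point fixed in the world has none). Each returns a list of dicts, best first, with "p" (0 to 1); they miss things now and then, are a little off and sometimes report something else, mostly with a low value. They report only what shows in the picture. A call takes as long as a camera call.
- arm.look_for(camera, query): "xyz" ([x, y, z] in m, in the coordinates of the camera as it stood for that picture, good to about 4 mm: the middle of the surface that is visible of it).
- arm.mark_of(camera, query): "xyz" ([x, y, z] in m, in the coordinates of the camera as it stood for that picture, good to about 4 mm: a listed point, or the origin of a listed thing).
The state is a dict: "time_s": time; "qpos": joint angles; "qvel": joint speeds; "joint_efforts": joint torques, N m; "tool_pos": TCP position; "tcp_rot": TCP orientation; "wrist_force": force on the tool from outside, world axes, zero at the start; "wrist_torque": the same for the moment, N m; "opening": opening from 0.0 (shut) to 1.0 (fully open).
Only numpy, scipy, OpenCV 4.12 (cv2) and the standard library are available. Lean on these libraries where they do the work, as an engineer would, in place of code of your own. Each camera call takes 0.05 s, during which the arm holds its last target. There are 200 camera calls.

TASK

A 78 lies on the platter and the turntable is still off: using only your fingertips, push the speed lever from 33 past the click at 45 until it rests fully home against the stop at 78 (the red mark), and only then press the round white power button at the other front corner right in and let it spring back up. Pick nothing up, keep off the tonearm, the platter and the record, and leave the adapter, the bottle, the brush and the brass weight where they are.

Things in the scene. Friction and masses are not known exactly. Their poses are not given: they have to be found in the camera images.
- turntable: Turntable, 450 mm wide (its y) and 370 mm deep (its x), fixed; grey deck 68 mm above the table. Origin: centre of the underside, on the table. Own -x is its front (faces the robot within 0.25 rad), +y its left. Platter: radius 148 mm, centre at x +15, y +35 mm, 26 mm above the deck (spindle 37). Tonearm: along y -165 mm, x +178 to -105 mm, up to 65 mm above the deck.
- lever_top (a point): Centre of the top of the black speed lever, a paddle on an aluminium plate at the deck's front right: 24 mm along the turntable's x, 11 mm along its y, 20 mm high, top 23 mm above the deck. It slides only along the turntable's y, at x -155 mm: y -112 mm at 33, -130 at 45, -148 at 78 (so towards the right side). On its +y side the deck is free for 90 mm.
- speed_lever (a joint): Travel of the speed lever in m: 0 at 33 (first stop; it starts here), 0.018 at 45 (a sprung detent that it clicks into and stays in), 0.036 at 78 (second stop, with its own detent and red marks beside it; 33 and 45 have black ones). 7 to 10 N push it out of a detent; within 6 mm of the stop the spring draws it home.
- power_top (a point): Centre of the top of the round white power button, 27 mm across, on the deck's front left at turntable x -150, y +183 mm; when up, its top is 11 mm above the deck. It is pressed straight down.
- power_button (a joint): Travel of the power button in m: 0 up, 0.005 fully in (bottomed). A spring brings it back up; fully in takes 4 N.
- platter: Aluminium platter, 296 mm across, with its rubber mat and the black 250 mm record with a red label; it belongs to the turntable and turns freely about its vertical axis. Origin: centre of its underside, 71 mm above the table. Not to be touched.
- tonearm: Tonearm with its base, counterweight, rest and red cartridge, parked on its rest along the turntable's right side. Origin: on the deck below the cartridge, turntable x -82, y -165 mm; the cartridge hangs 25 mm above the deck and its shell reaches 20 mm farther to the front; the pivot is 200 mm to the rear. Not to be touched.
- adapter_center (a point): Centre of a loose black 45 adapter, a puck 38 mm across and 13 mm high, on the front strip of the deck 70 mm or more to the right of the power button. To be left alone.
- cleaner_center (a point): Centre of a loose brown bottle of record cleaner, 42 mm across and 105 mm high, on the table beside the turntable's right side. To be left alone.
- brush_center (a point): Centre of a loose record brush, 36 x 95 x 26 mm, on the table in front of the turntable. To be left alone.
- weight_center (a point): Centre of a loose brass record weight, 62 mm across and 34 mm high, on the table beside the turntable's left side. To be left alone.

How it is judged:
On the way, in this order (a step that is already met when the one before it is completed fails the run):
1. the speed lever is pushed past the 45 detent and rests home at the 78 stop (value of joint speed_lever above 0.034 m), for 0.2 s.
2. with the lever at 78, the power button is pressed in (value of joint power_button above 0.0035 m and value of joint speed_lever above 0.034 m), for 0.1 s.
At the end, for the whole second after the job is handed in: The speed lever is at the 78 stop (within 2 mm of its end), the power button has been pressed at least 3.5 mm in and is up again (within 1 mm), and the adapter, bottle, brush and weight are within 15 mm of where they stood (value of joint speed_lever above 0.034 m and value of joint power_button below 0.001 m and distance of each of adapter_center, cleaner_center, brush_center, weight_center from where it was at the start of the episode below 0.015 m); the robot touches nothing.
It fails at once if the power button is pressed before the lever is at 78 (value of joint power_button above 0.0025 m and value of joint speed_lever below 0.034 m).
It fails at once if the turntable is pressed by anything but the fingers (3 N or more) (contact force between the arm and turntable above 3 N).
It fails at once if the tonearm is touched (1 N or more) (contact force between any of the fingers, the arm and tonearm above 1 N).
It fails at once if the platter or the record is touched (1 N or more) (contact force between any of the fingers, the arm and platter above 1 N).
It fails at once if the adapter, the bottle, the brush or the weight is lifted, carried or pushed away (more than 20 mm) (distance of any of adapter_center, cleaner_center, brush_center, weight_center from where it was at the start of the episode above 0.02 m).
It also fails if it takes over 45 s, if anything falls off the work surface, if the arm or the gripper's body presses on something with over 40 N, if the wrist force passes 120 N, or if a joint passes its speed limit or range.

## Working session

There is one attempt and no reset: what is moved stays moved. The work goes in short steps, Python scripts to look and compute and a tool call to move; the robot and the scene stay as the last step left them, time stands still between calls to the robot, and variables do not carry over. Pictures are saved under pics/ and viewed, on a budget of 10 in all, crops included, one or two more only if the job needs it, and the job is handed in when it is done.

Besides the shell and the picture viewer there is one more tool, called as name([rows], argument=value, ...), one row to a line, values as JSON. carry_out: Moves the arm, as the interface text tells. Its arguments: {"type":"object","properties":{"commands":{"type":"array","items":{"type":"array"}},"squeeze":{"type":"number"}},"required":["commands"]}

```bash
mkdir -p pics; cat > h.py <<'E'
import numpy as np, cv2
from workcell import arm
from scipy.spatial.transform import Rotation as R
def w(cam,p):
    T=np.linalg.inv(np.array(arm.camera_info(cam)["camera_from_world"])); return (T@np.r_[p,1])[:3]
def snap(cam,name):
    im,d=arm.camera(cam); cv2.imwrite(f"pics/{name}.png",im[:,:,::-1]); np.save(f"{name}.npy",d); return im,d
E
python3 - <<'E'
from h import *
np.set_printoptions(precision=4,suppress=True)
s=arm.state();print(s)
for c in("scene","top"):
    snap(c,c+"0")
    for q in("turntable","lever_top","power_top","platter","tonearm","adapter_center","cleaner_center","brush_center","weight_center"):
        print(c,q,[(w(c,r["xyz"]),round(r["p"],2)) for r in arm.mark_of(c,q)[:2]])
E
```

```text
{'time_s': 0.0, 'qpos': array([-1.2081,  0.4778,  0.0223,  1.5564, -0.0115,  1.1093, -0.0831]), 'qvel': array([-0.0009, -0.0007,  0.0013,  0.0007,  0.0005, -0.0009, -0.0017]), 'joint_efforts': array([ -0.0006, -59.6449,   1.6073, -28.1201,   0.0123,   0.0093,
         0.    ]), 'tool_pos': array([0.306 , 0.6013, 0.4037]), 'tcp_rot': array([ 0.2332,  0.9724, -0.0009, -0.0001]), 'wrist_force': array([-0.3417, -0.1287,  0.498 ]), 'wrist_torque': array([-0.0154, -0.0119, -0.0355]), 'opening': 0.9985131356717187}
scene turntable [(array([ 0.692 , -0.0519, -0.0007]), 0.92)]
scene lever_top [(array([ 0.5719, -0.2019,  0.0891]), 0.53)]
scene power_top [(array([0.5075, 0.0842, 0.0793]), 0.58), (array([ 0.4383, -0.1393,  0.0138]), 0.52)]
scene platter [(array([ 0.6971, -0.019 ,  0.0659]), 0.55)]
scene tonearm []
scene adapter_center [(array([0.5148, 0.0085, 0.0716]), 0.58)]
scene cleaner_center [(array([ 0.7101, -0.4022,  0.0542]), 0.65)]
scene brush_center [(array([ 0.4403, -0.1382,  0.0152]), 0.84)]
scene weight_center [(array([0.515 , 0.2007, 0.0183]), 0.96)]
top turntable [(array([ 0.6903, -0.0512,  0.002 ]), 0.84)]
top lever_top [(array([ 0.5698, -0.1985,  0.0946]), 0.54)]
top power_top [(array([0.5022, 0.085 , 0.0786]), 0.7)]
top platter [(array([ 0.7015, -0.0125,  0.0706]), 0.68)]
top tonearm [(array([ 0.6541, -0.2335,  0.0692]), 0.55)]
top adapter_center [(array([0.5106, 0.0122, 0.0723]), 0.82)]
top cleaner_center [(array([ 0.7057, -0.3985,  0.0544]), 0.73)]
top brush_center [(array([ 0.4378, -0.1358,  0.015 ]), 0.85)]
top weight_center [(array([0.5115, 0.2055, 0.0181]), 0.56)]
```

View pics/top0.png

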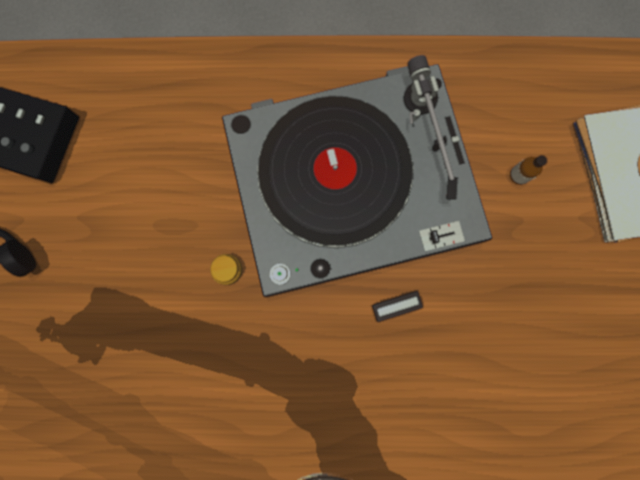

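View pics/scene0.png

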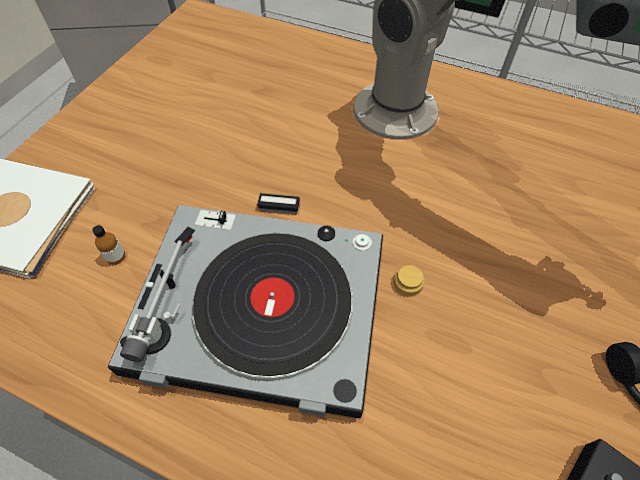

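```bash
cat >> h.py <<'E'
from scipy.optimize import least_squares
def proj(c,P):
    i=arm.camera_info(c); T=np.array(i["camera_from_world"]); q=(np.c_[P,np.ones(len(P))]@T.T)[:,:3]*[1,-1,-1]
    K=np.array([[i["fx"],0,i["cx"]],[0,i["fy"],i["cy"]],[0,0,1.]])
    return cv2.projectPoints(q,np.zeros(3),np.zeros(3),K,np.array(i["distortion"]))[0][:,0]
def tt(v,L):
    c,s=np.cos(v[2]),np.sin(v[2]); L=np.atleast_2d(L); return np.c_[v[0]+c*L[:,0]-s*L[:,1],v[1]+s*L[:,0]+c*L[:,1],L[:,2]]
L=np.array([[-.185,.225,.068],[-.185,-.225,.068],[.185,.225,.068],[.185,-.225,.068],[-.150,.183,.079],[.015,.035,.1]])
E
python3 - <<'E'
from h import *
np.set_printoptions(precision=4,suppress=True)
obs={"top":[[264,295],[491,238],[223,116],[437,66],[279.5,273],[335,167]],"scene":[[382,235],[179,207],[361,411],[113,367],[362,241],[272,297]]}
f=lambda cs:lambda v:np.concatenate([(proj(c,tt(v,L))-obs[c]).ravel() for c in cs])
for cs in(["top"],["scene"],["top","scene"]):
    r=least_squares(f(cs),[.69,-.05,.2],loss="soft_l1");print(cs,r.x);print(f(cs)(r.x).reshape(-1,2).round(1).tolist())
v=r.x
print("lever33",tt(v,[-.155,-.112,.091]),"78",tt(v,[-.155,-.148,.091]),"btn",tt(v,[-.15,.183,.079]))
out=[]
ims=[]
for c,(x0,y0,wd,h) in(("top",(405,210,90,60)),("scene",(180,195,90,60)),("top",(240,240,90,60)),("scene",(310,215,90,60))):
    im=cv2.imread(f"pics/{c}0.png"); k=4
    b=cv2.resize(im[y0:y0+h,x0:x0+wd],None,fx=k,fy=k,interpolation=cv2.INTER_CUBIC)
    P=[[-.155+sx*.012,-.112+sy*.0055,.091] for sx in(-1,1) for sy in(-1,1)]+[[-.155,-.148,.068]]+L[:2].tolist()+[[-.15+.0135*np.cos(a),.183+.0135*np.sin(a),.079] for a in np.arange(0,6.28,.5)]
    for p in proj(c,tt(v,P)): cv2.circle(b,tuple(int(q) for q in (p+.5-[x0,y0])*k),2,(0,0,255),-1)
    ims.append(b)
cv2.imwrite("pics/ov.png",np.vstack([np.hstack(ims[:2]),np.hstack(ims[2:])]))
E
```

```text
['top'] [ 0.6913 -0.0532  0.2525]
[[-1.3, 2.6], [3.3, 0.1], [-2.9, -1.2], [1.8, -4.8], [0.0, 0.5], [-0.1, -0.1]]
['scene'] [ 0.6957 -0.0539  0.2437]
[[2.3, -1.8], [-1.6, -3.9], [1.4, 3.9], [-9.2, 0.2], [0.6, -0.1], [-0.4, -0.8]]
['top', 'scene'] [ 0.6927 -0.0537  0.2504]
[[-1.3, 1.7], [3.4, -0.3], [-2.5, -2.2], [2.3, -5.3], [0.1, -0.5], [0.1, -0.8], [2.3, -3.5], [-1.5, -4.4], [3.0, 1.4], [-7.7, -0.3], [0.8, -1.7], [0.5, -2.2]]
lever33 [[ 0.5703 -0.2006  0.091 ]] 78 [[ 0.5792 -0.2355  0.091 ]] btn [[0.502  0.0865 0.079 ]]
```

View pics/ov.png

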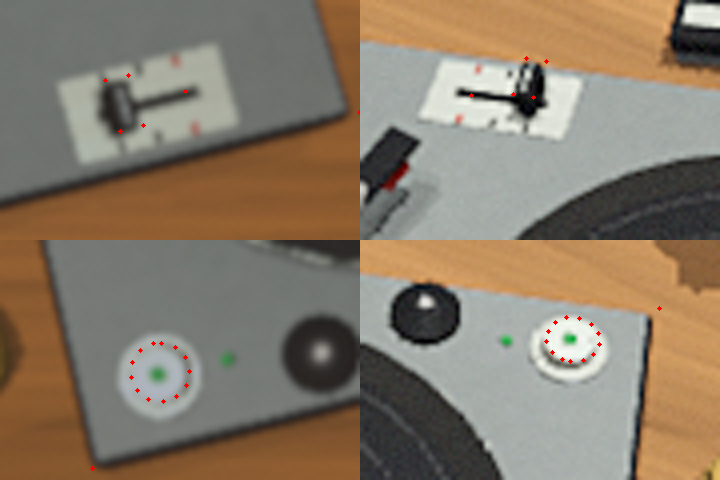

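carry_out([
  [[0,0,0],[0,0,0.12],0],
  [[0,0,0],[0,0,0.12],0],
  [[0,0,0],[0,0,0.12],0],
  [[0,0,0],[0,0,0.12],0],
  [[0,0,0],[0,0,0.12],0],
  [[0,0,0],[0,0,0.12],0],
  [[0,0,0],[0,0,0.12],0],
  [[0,0,0],[0,0,0],0],
  [[0,0,0],[0,0,0],0],
  [[0,0,0],[0,0,0],0],
], squeeze=30)

```text
time_s: 1.83
tool_pos: [0.3061, 0.6016, 0.4047]
tcp_rot: [0.608, 0.794, 0.0, -0.0]
wrist_force: [-0.1, -0.6, 0.5]
opening: 0.003
```

```bash
cat >> h.py <<'E'
V=[.6927,-.0537,.2504]
def to(lx,ly,tipz):
    s=arm.state(); g=tt(V,[lx,ly,tipz+.173])[0]; r=R.from_quat(s["tcp_rot"])
    d=r.inv().apply(g-s["tool_pos"])*100
    M=r.as_matrix(); print("t",s["time_s"],"F",s["wrist_force"].round(2),"open",s["opening"],"pos",s["tool_pos"].round(4),"local",(R.from_euler("z",-V[2]).apply(s["tool_pos"]-[V[0],V[1],.173])*1000).round(1))
    print("shift cm",d.round(2),"yaw err",np.arctan2(M[1,1],M[0,1])-V[2],"tilt",M[:,2].round(4))
E
python3 -c "
from h import *
to(-.155,-.075,.2)"
```

```text
t 1.8333 F [-0.13 -0.64  0.46] open 0.002750892780731479 pos [0.3061 0.6016 0.4047] local [-212.2  730.7  231.7]
shift cm [-80.64   4.66   3.17] yaw err 0.01318404531862577 tilt [ 0.  0. -1.]
```

carry_out([
  [[-2,0.2,0],[0,0,0.013],0],
  [[-4,0.23,0],[0,0,0],0],
  [[-4,0.23,0],[0,0,0],0],
  [[-4,0.23,0],[0,0,0],0],
  [[-4,0.23,0],[0,0,0],0],
  [[-4,0.23,0],[0,0,0],0],
  [[-4,0.23,0],[0,0,0],0],
  [[-4,0.23,0],[0,0,0],0],
  [[-4,0.23,0],[0,0,0],0],
  [[-4,0.23,0],[0,0,0],0],
  [[-4,0.23,0],[0,0,0],0],
  [[-4,0.23,0],[0,0,0],0],
  [[-4,0.23,0],[0,0,0],0],
  [[-4,0.23,0],[0,0,0],0],
  [[-4,0.23,0],[0,0,0],0],
  [[-4,0.23,0],[0,0,0],0],
  [[-4,0.23,0],[0,0,0],0],
  [[-4,0.23,0],[0,0,0],0],
  [[-4,0.23,0],[0,0,0],0],
  [[0,0,0],[0,0,0],0],
])

```text
time_s: 3.5
tool_pos: [0.5298, -0.1137, 0.4057]
tcp_rot: [0.618, 0.786, -0.001, 0.003]
wrist_force: [0.1, -1.3, 0.8]
opening: -0.003
```

```bash
python3 -c "
from h import *
to(-.155,-.075,.078)"
```

```text
t 3.5 F [ 0.09 -1.3   0.82] open -0.0028670318717334874 pos [ 0.5298 -0.1137  0.4057] local [-172.7  -17.7  232.7]
shift cm [-5.62  1.8  15.5 ] yaw err -0.011364450591551806 tilt [ 0.0029 -0.0047 -1.    ]
```

carry_out([
  [[-2.8,0.9,0],[0,0,0],0],
  [[-2.8,0.9,0],[0,0,0],0],
  [[0,0,3],[0,0,0],0],
  [[0,0,3],[0,0,0],0],
  [[0,0,3],[0,0,0],0],
  [[0,0,2],[0,0,0],0],
  [[0,0,0],[0,0,0],0],
  [[0,0,0],[0,0,0],0],
  [[0,0,0],[0,0,0],0],
])

```text
time_s: 4.25
tool_pos: [0.5612, -0.1554, 0.2961]
tcp_rot: [0.614, 0.789, 0.0, 0.001]
wrist_force: [-0.0, -0.6, -0.6]
opening: 0.002
```

```bash
python3 -c "
from h import *
to(-.155,-.075,.078)
snap('top','t1');snap('scene','s1')
a=cv2.imread('pics/t1.png')[170:290,370:530];b=cv2.imread('pics/s1.png')[140:260,150:310]
cv2.imwrite('pics/c1.png',np.hstack([cv2.resize(q,None,fx=2.5,fy=2.5,interpolation=cv2.INTER_CUBIC) for q in(a,b)]))
"
```

```text
t 4.25 F [-0.05 -0.6  -0.57] open 0.00155586391418435 pos [ 0.5612 -0.1554  0.2961] local [-152.6  -66.   123.1]
shift cm [-0.9  -0.24  4.51] yaw err -0.0026248961570796148 tilt [ 2.e-03 -3.e-04 -1.e+00]
```

View pics/c1.png

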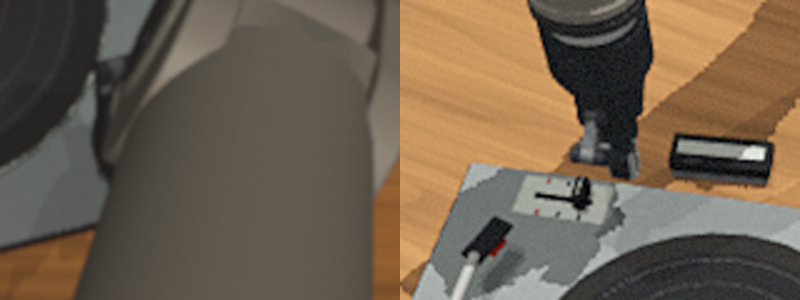

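The scene crop shows the closed fingertips (≈610,175) just +y of the lever (≈580,190), above the deck; the top view is blocked by the arm. I'll lower them now.

carry_out([
  [[-0.2,-0.2,2],[0,0,0],0],
  [[-0.2,0,1.5],[0,0,0],0],
  [[0,0,0.9],[0,0,0],0],
  [[0,0,0],[0,0,0],0],
  [[0,0,0],[0,0,0],0],
  [[0,0,0],[0,0,0],0],
])

```text
time_s: 4.85
tool_pos: [0.5601, -0.1596, 0.2518]
tcp_rot: [0.615, 0.789, 0.0, 0.001]
wrist_force: [0.8, -0.4, 0.8]
opening: -0.003
```

```bash
python3 -c "
from h import *
to(-.155,-.0955,.078)
"
```

```text
t 4.85 F [ 0.8  -0.39  0.76] open -0.0027891872309590425 pos [ 0.5601 -0.1596  0.2518] local [-154.7  -69.7   78.8]
shift cm [-2.58 -0.02  0.08] yaw err -0.0032526255367953116 tilt [ 1.7e-03 -2.0e-04 -1.0e+00]
```

carry_out([
  [[-0.5,0,0],[0,0,0],0],
  [[-0.5,0,0],[0,0,0],0],
  [[-0.5,0,0],[0,0,0],0],
  [[-0.4,0,0],[0,0,0],0],
  [[-0.4,0,0],[0,0,0],0],
  [[-0.4,0,0],[0,0,0],0],
  [[-0.4,0,0],[0,0,0],0],
  [[-0.4,0,0],[0,0,0],0],
  [[-0.4,0,0],[0,0,0],0],
  [[-0.4,0,0],[0,0,0],0],
  [[-0.4,0,0],[0,0,0],0],
  [[-0.4,0,0],[0,0,0],0],
  [[-0.4,0,0],[0,0,0],0],
  [[-0.4,0,0],[0,0,0],0],
  [[0,0,0],[0,0,0],0],
  [[0,0,0],[0,0,0],0],
])

```text
time_s: 6.18
tool_pos: [0.574, -0.2177, 0.2507]
tcp_rot: [0.615, 0.789, -0.0, 0.001]
wrist_force: [0.5, 0.3, -0.1]
opening: 0.003
```

```bash
python3 -c "
from h import *
to(-.155,-.1315,.078)
snap('scene','s2')
b=cv2.imread('pics/s2.png')[150:250,160:290]
cv2.imwrite('pics/c2.png',cv2.resize(b,None,fx=5,fy=5,interpolation=cv2.INTER_CUBIC))
"
```

```text
t 6.1833 F [ 0.47  0.33 -0.11] open 0.0025772181309627233 pos [ 0.574  -0.2177  0.2507] local [-155.6 -129.4   77.7]
shift cm [-0.21  0.06 -0.03] yaw err -0.004357173799086178 tilt [ 5.0e-04 -1.2e-03 -1.0e+00]
```

View pics/c2.png

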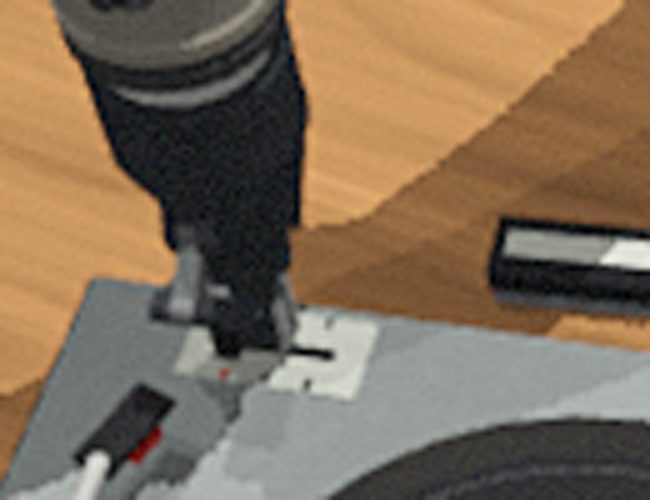

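The lever has been driven along to the red mark (≈225,372) and now sits behind the fingers, which read almost no force. I'll go on a few mm to feel for the stop.

carry_out([
  [[-0.15,0,0],[0,0,0],0],
  [[-0.15,0,0],[0,0,0],0],
  [[0,0,0],[0,0,0],0],
  [[0,0,0],[0,0,0],0],
])

```text
time_s: 6.57
tool_pos: [0.5747, -0.2195, 0.2506]
tcp_rot: [0.615, 0.789, 0.0, -0.0]
wrist_force: [-0.8, 2.3, 0.9]
opening: -0.002
```

```bash
python3 -c "
from h import *
to(-.155,-.1315,.078)
"
```

```text
t 6.5667 F [-0.82  2.32  0.9 ] open -0.0017618690862812659 pos [ 0.5747 -0.2195  0.2506] local [-155.4 -131.4   77.6]
shift cm [-0.01  0.04 -0.04] yaw err -0.0032810827450180657 tilt [-4.e-04  4.e-04 -1.e+00]
```

carry_out([
  [[-0.15,0,0],[0,0,0],0],
  [[-0.1,0,0],[0,0,0],0],
  [[0,0,0],[0,0,0],0],
  [[0,0,0],[0,0,0],0],
])

```text
time_s: 6.9
tool_pos: [0.5751, -0.2202, 0.2506]
tcp_rot: [0.614, 0.789, 0.001, -0.002]
wrist_force: [-4.4, 7.1, 6.7]
opening: -0.003
```

```bash
python3 -c "
from h import *
to(-.155,-.1315,.078)
"
```

```text
t 6.9 F [-4.36  7.06  6.67] open -0.0032423304360961196 pos [ 0.5751 -0.2202  0.2506] local [-155.2 -132.1   77.6]
shift cm [ 0.06  0.02 -0.04] yaw err -0.0020194949695934994 tilt [-0.0025  0.004  -1.    ]
```

Firm stop, where it should be. Back off, lift and check.

carry_out([
  [[0.8,0,0],[0,0,0],0],
  [[1,0,0],[0,0,0],0],
  [[0.5,0,-1],[0,0,0],0],
  [[0,0,-3],[0,0,0],0],
  [[0,0,-3],[0,0,0],0],
  [[3,0,-1],[0,0,0],0],
  [[4,0,0],[0,0,0],0],
  [[4,0,0],[0,0,0],0],
  [[4,0,0],[0,0,0],0],
  [[4,0,0],[0,0,0],0],
  [[4,0,0],[0,0,0],0],
  [[4,0,0],[0,0,0],0],
  [[0,0,0],[0,0,0],0],
  [[0,0,0],[0,0,0],0],
  [[0,0,0],[0,0,0],0],
])

```text
time_s: 8.15
tool_pos: [0.5038, 0.0619, 0.3313]
tcp_rot: [0.614, 0.789, 0.0, 0.001]
wrist_force: [0.3, 0.0, -0.8]
opening: -0.001
```

```bash
python3 -c "
from h import *
to(-.150,.183,.12)
snap('scene','s3');snap('top','t3')
b=cv2.imread('pics/s3.png')[190:250,170:260];a=cv2.imread('pics/t3.png')[205:265,405:495]
cv2.imwrite('pics/c3.png',np.hstack([cv2.resize(q,None,fx=4,fy=4,interpolation=cv2.INTER_CUBIC) for q in(a,b)]))
for c in('top','scene'):
  print([(tt(V,[[-.155,-.148,.091]])[0].round(4),w(c,r['xyz']).round(4),r['p']) for r in arm.mark_of(c,'lever_top')[:1]])
"
```

```text
t 8.15 F [ 0.34  0.02 -0.8 ] open -0.0009490470647599977 pos [0.5038 0.0619 0.3313] local [-154.4  158.8  158.3]
shift cm [2.43 0.43 3.83] yaw err -0.002921957102148015 tilt [ 1.2e-03 -1.0e-04 -1.0e+00]
[(array([ 0.5792, -0.2355,  0.091 ]), array([ 0.5801, -0.232 ,  0.0932]), 0.64)]
[(array([ 0.5792, -0.2355,  0.091 ]), array([ 0.5811, -0.2365,  0.0889]), 0.6)]
```

View pics/c3.png

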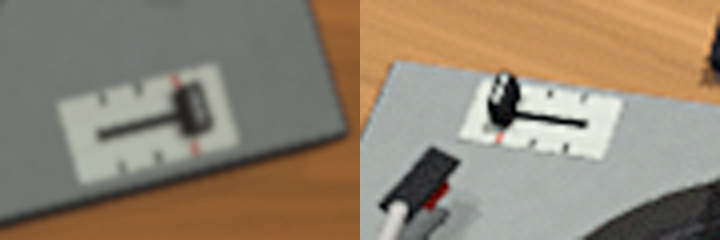

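The lever is aligned with both red marks (top crop ≈193,108, marks at 175,80 and 195,148). On to the button.

carry_out([
  [[1.2,0.2,0],[0,0,0],0],
  [[1.2,0.2,1],[0,0,0],0],
  [[0,0,2],[0,0,0],0],
  [[0,0,1.8],[0,0,0],0],
  [[0,0,1],[0,0,0],0],
  [[0,0,0],[0,0,0],0],
  [[0,0,0],[0,0,0],0],
  [[0,0,0],[0,0,0],0],
])

```text
time_s: 9.02
tool_pos: [0.5022, 0.086, 0.2732]
tcp_rot: [0.615, 0.789, 0.0, 0.0]
wrist_force: [-0.6, -0.7, 0.6]
opening: 0.005
```

```bash
python3 -c "
from h import *
to(-.150,.183,.074)
snap('scene','s4')
b=cv2.imread('pics/s4.png')[170:270,300:430]
cv2.imwrite('pics/c4.png',cv2.resize(b,None,fx=5,fy=5,interpolation=cv2.INTER_CUBIC))
"
```

```text
t 9.0167 F [-0.6  -0.74  0.58] open 0.005126775442288418 pos [0.5022 0.086  0.2732] local [-149.9  182.6  100.2]
shift cm [ 0.04 -0.01  2.62] yaw err -0.00413888309263466 tilt [ 9.e-04  1.e-04 -1.e+00]
```

View pics/c4.png

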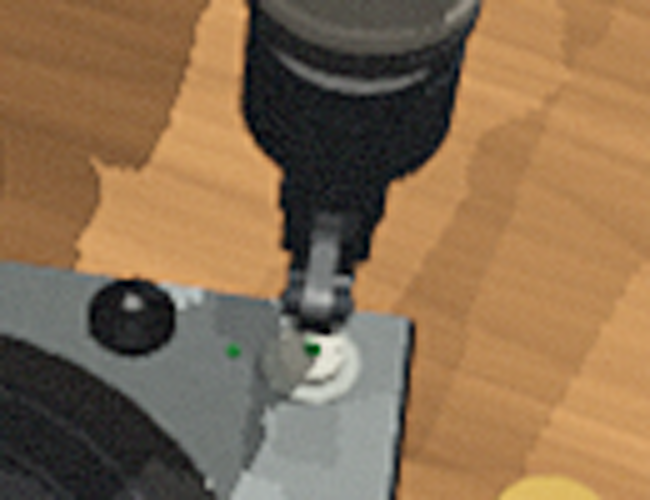

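The fingertips (≈320,325) hang over the button (≈315,355) and the adapter is clear. Pressing.

carry_out([
  [[0,0,1],[0,0,0],0],
  [[0,0,0.8],[0,0,0],0],
  [[0,0,0.2],[0,0,0],0],
  [[0,0,0.2],[0,0,0],0],
  [[0,0,0.2],[0,0,0],0],
  [[0,0,0.2],[0,0,0],0],
  [[0,0,0.1],[0,0,0],0],
  [[0,0,0],[0,0,0],0],
  [[0,0,0],[0,0,0],0],
  [[0,0,0],[0,0,0],0],
])

```text
time_s: 9.9
tool_pos: [0.5016, 0.0861, 0.2471]
tcp_rot: [0.615, 0.789, 0.0, -0.001]
wrist_force: [-8.0, -0.1, 22.5]
opening: -0.001
```

```bash
python3 -c "
from h import *
to(-.150,.183,.074)
"
```

```text
t 9.9 F [-7.98 -0.07 22.5 ] open -0.0006707283842983905 pos [0.5016 0.0861 0.2471] local [-150.5  182.8   74.1]
shift cm [0.02 0.05 0.01] yaw err -0.0037620540967975014 tilt [-0.0011  0.0015 -1.    ]
```

Bottomed (22 N, tip at 74 mm). Release straight up.

carry_out([
  [[0,0,-0.5],[0,0,0],0],
  [[0,0,-1.5],[0,0,0],0],
  [[0,0,-3],[0,0,0],0],
  [[0,0,-3.5],[0,0,0],0],
  [[0,0,-3.5],[0,0,0],0],
  [[3,0,-2],[0,0,0],0],
  [[4,0,0],[0,0,0],0],
  [[4,0,0],[0,0,0],0],
  [[4,0,0],[0,0,0],0],
  [[4,0,0],[0,0,0],0],
  [[0,0,0],[0,0,0],0],
  [[0,0,0],[0,0,0],0],
  [[0,0,0],[0,0,0],0],
  [[0,0,0],[0,0,0],0],
])

```text
time_s: 11.07
tool_pos: [0.4559, 0.2689, 0.3856]
tcp_rot: [0.616, 0.788, -0.0, 0.0]
wrist_force: [0.0, -0.6, -0.3]
opening: 0.0
```

```bash
python3 -c "
from h import *
to(-.150,.183,.074)
for c in('top','scene'):
  snap(c,c+'5')
  for q in('lever_top','power_top','adapter_center','cleaner_center','brush_center','weight_center'): print(c,q,[(w(c,r['xyz']).round(4),round(r['p'],2)) for r in arm.mark_of(c,q)[:1]])
"
```

```text
t 11.0667 F [ 0.04 -0.64 -0.28] open 0.00022113121732658886 pos [0.4559 0.2689 0.3856] local [-149.5  371.2  212.6]
shift cm [-18.81   0.06  13.88] yaw err -0.005915403582349682 tilt [ 2.e-04 -6.e-04 -1.e+00]
top lever_top [(array([ 0.6535, -0.2315,  0.068 ]), 0.72)]
top power_top [(array([0.4984, 0.0844, 0.0795]), 0.63)]
top adapter_center []
top cleaner_center [(array([ 0.7057, -0.3984,  0.0525]), 0.83)]
top brush_center [(array([ 0.4366, -0.1386,  0.0129]), 0.87)]
top weight_center [(array([0.5114, 0.2034, 0.0174]), 0.73)]
scene lever_top [(array([ 0.7113, -0.4028,  0.0553]), 0.74)]
scene power_top [(array([0.503 , 0.0843, 0.0796]), 0.41)]
scene adapter_center [(array([0.5125, 0.006 , 0.0751]), 0.64)]
scene cleaner_center [(array([ 0.7097, -0.4027,  0.0545]), 0.64)]
scene brush_center [(array([ 0.4461, -0.1374,  0.0148]), 0.93)]
scene weight_center [(array([0.5144, 0.2009, 0.0161]), 0.87)]
```

View pics/scene5.png

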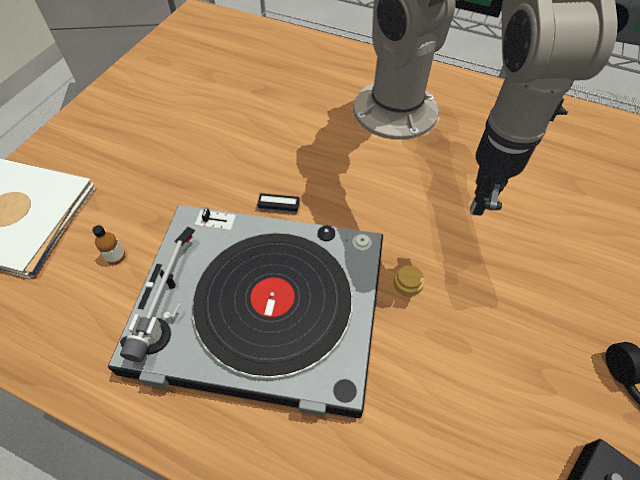

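The lever is at the 78 end (≈206,214), the button (362,241) is up, and the loose things haven't moved. This time both lever_top network hits were wrong: one landed on the tonearm, the other on the bottle. The picture settles it.

```bash
python3 -c "
from h import *
print(arm.sign_off())"
```

```text
the job is handed in; nothing more can be done
None
```

I pushed the speed lever past 45 to the 78 stop with the closed fingertips. Then I pressed the white power button fully in, let it spring back, moved the arm clear and handed the job in. The hand-in gives no verdict; the robot's clock stood at about 11 s at the last check, well under the 45 s limit.

- **Lever:** it met a firm stop within 1 mm of where the 78 stop should be. After I backed off, the pictures showed it lined up with both red marks.
- **Button:** it bottomed out at about 22 N with the fingertips 74 mm above the table, which is 5 mm of travel. Afterwards the networks put its top at about 79.5 mm, so it is up again.
- **Loose things:** the bottle, brush and weight were found within about 6 mm of where they started. The adapter was found in place by the scene camera, but the top camera missed it.
- **Checks that disagreed:** in the last look, both network detections of the lever were wrong. One landed on the tonearm and the other on the bottle, so I relied on the pictures for the lever. I also did not read contact forces on the tonearm or platter directly; the planned path stayed well clear of both.

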